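Slide the plant-feed bottle home into its dock

TASK

Put the tall long-necked bottle away by pushing it across the bench, low on its body so that it slides upright without tipping, into the empty bay of the low pine dock until it is fully home against the dock's back board. Only push it with the fingers: do not take it between them, grip it or lift it. Leave the jar in the other bay and everything else on the bench where it stands.

Things in the scene. Friction and masses are not known exactly. Their poses are not given: they have to be found in the camera images.
- bottle: Tall narrow white bottle with a grey cap, loose, in front of the dock, about 0.35 kg. Origin: centre of its underside, z up. Round: radius 28 mm up to 75 mm high, tapering to 13 mm at 125 mm, neck radius 11 mm to 190 mm, cap radius 14 mm to 215 mm. It counts as taken between the fingers when the TCP is within 18 mm of its axis, seen from above, and below the cap's top.
- bottle_low (a point): Point on the bottle's axis 15 mm above the bench: the height to push at. Pushed there it slides; pushed 40 mm up or higher it rocks and can tip. The gripper's broad body must not meet the upper part: lean the tool back, fingertips forward, by some 30 to 45 degrees.
- dock: Low pine dock, fixed: two floorless bays side by side, open to its -x side, which faces the robot's right; its x axis points to the robot's left, yaw 1.4 to 1.85. Origin: bench level, middle of the back board's inner face; y along the board. Board 204 mm wide, 56 high, 14 thick. Walls 12 mm thick, 46 high, at y = -96, 0, 96 mm, from x = -48 mm to 0: bays 84 mm wide, 48 deep.
- coaster: Flat dark rubber disc, radius 34 mm, 1 mm thick, let into the bench (no edge to catch on), marking the empty bay. Origin: its centre, at dock x = -28 mm and y = -48 or +48 mm, which is where the bottle's axis lies when the bottle touches the back board in mid-bay.
- jar: Squat jar, radius 31 mm, 62 mm high, loose, standing in the other bay. Origin: centre of its underside. Leave it.
- peat_pot_a: Small open brown peat pot, top radius 34 mm, 60 mm high, loose, beside the dock's mouths on the side far from the robot (dock -y). Origin: centre of its underside. Leave it.
- peat_pot_b: The same kind of peat pot, behind the dock's back board. Leave it.
- clay_pot: Open clay pot, top radius 54 mm, 90 mm high, loose, to the robot's left beyond the dock. Origin: centre of its underside. Leave it.
- trowel: Hand trowel lying flat, 315 mm long, 60 mm wide, up to 24 mm high, to the robot's right. Origin: bench level, 150 mm from the handle's end; its x axis points to the blade. Leave it.
- dibber: Short wooden planting dibber lying flat, T-handle 70 mm wide, 220 mm long, 26 mm high, to the robot's left. Origin: bench level, 110 mm from the handle's end, x to its steel tip. Leave it.
Mind the look-alikes: they are no part of the job. What is shaped like the dock but purple is not meant.

How it is judged (in metres and radians):
On the way:
1. the bottle, standing, enters the mouth of the empty bay (x of bottle in the frame of dock above -0.07 m and horizontal distance between bottle and coaster below 0.046 m and angle between bottle's own z axis and vertical below 0.2 rad), for 0.05 s.
At the end, for the whole second after the job is handed in: The bottle stands upright and still on the bench in the empty bay, its axis within 18 mm of the coaster's centre and no more than 8 mm short of touching the back board; the jar is within 15 mm and every other thing within 20 mm of where it began (x of bottle in the frame of dock above -0.036 m and horizontal distance between bottle and coaster below 0.018 m and angle between bottle's own z axis and vertical below 0.05 rad and height (world z) of bottle below 0.004 m and linear speed of bottle below 0.01 m/s and distance of jar from where it was at the start of the episode below 0.015 m and distance of each of peat_pot_a, peat_pot_b, clay_pot, trowel, dibber from where it was at the start of the episode below 0.02 m).
It fails at once if the bottle is tipped (more than 17 degrees) (angle between bottle's own z axis and vertical above 0.3 rad).
It fails at once if the bottle is lifted (its foot more than 12 mm up) (height (world z) of bottle above 0.012 m).
It fails at once if the bottle is taken between the fingers (TCP within 18 mm of its axis, lower than its cap) (horizontal distance between the grasp point and bottle below 0.018 m and height (world z) of the grasp point below 0.215 m).
It fails at once if the fingers push the bottle high on its body (contact with the TCP more than 90 mm up) (contact force between the fingers and bottle above 0.5 N and height (world z) of the grasp point above 0.09 m).
It fails at once if a bystander is knocked (jar 15 mm, others 20 mm) (distance of jar from where it was at the start of the episode above 0.015 m or distance of any of peat_pot_a, peat_pot_b, clay_pot, trowel, dibber from where it was at the start of the episode above 0.02 m).
It also fails if it takes over 45 s, if anything falls off the work surface, if the arm or the gripper's body presses on something with over 40 N, if the wrist force passes 120 N, or if a joint passes its speed limit or range.

ROBOT

A 6-joint arm with a two-finger parallel gripper is mounted at the origin on the work surface. World frame = base frame: x ahead of the robot, y to its left, z up, the work surface at z = 0. Lengths are in m, angles in degrees, forces in N, time in s.
With the tool pointing down it reaches from about 0.25 to 0.725 m from the base axis. Payload 9.7 kg.
Tool frame: the origin (TCP) lies between the finger pads, 19 mm behind the fingertips; this is the grasp point; z points along the fingers, y is the line along which they close (so a half turn about z gives the same grasp; the last joint's range is limited). The gripper opens to 85 mm and grips with 20 to 120 N. Pads are 22 mm wide; open, the fingers measure 114 mm over their backs; the gripper's body (76 mm by 85 mm) begins 54 mm behind the grasp point. The pads swing forward as they close: fully open they stand 13 mm farther back than shut.
Start: joints at [69.442, 4.979, 10.078, 95.1, 0, 90], TCP at [0.193, 0.515, 0.25] pointing down, gripper open.
Joint ranges: [-179.16, 179.16], [-48.56, 103.87], [-65.8, 70.77], [-126.05, 130.52], [-82.76, 87.17], [-180, 180]. Speed limits (degrees/s): [127.2, 127.2, 147.25, 180, 180, 180].

INTERFACE

Orientations are given as [roll, pitch, yaw] about the fixed x, y, z axes, in that order (R = Rz(yaw) Ry(pitch) Rx(roll)).
In Python, from workcell import bot gives the robot as it stands. The module is installed in compiled form; this text tells all that it offers.
- The arm moves only by the tool carry_out, never from a script. Its arguments are lists of equal length, an entry for each row: "linear": the shift along the world's x, y, z normalised to -1 to 1, where 1 is 2 cm, a list of three; "rotation": the turn, a rotation vector about the world's x, y, z normalised to -1 to 1, where 1 is 8 degrees, a list of three; "grip": the closure, from -1 (fully open) to 1 (shut). In form: {"linear": [[tx, ty, tz], ...], "rotation": [[rx, ry, rz], ...], "grip": [grip, ...]}. A call has 1 to 12 rows; each row shifts and turns the commanded pose from where the row before left it; what a row does not reach is not made up. A row lasts 1/10 s, in which the tool goes at most 50 mm and 8.59 degrees, less where a joint would pass 70% of its speed; a pose out of reach is approached as far as the arm can. A call with a number of a shift or a turn outside -1 to 1 is refused whole. A call with a gripper value outside its range is refused whole. The fingers move at their own pace and stop on an object; "grip_force" is the grip in N (left out, the last holds). Time passes only in rows, so rows that do not move let the fingers close. It gives the time, the measured TCP pose, the force, the opening and the grip force at its end, in the units of the state.
- bot.get_obs(): the state, without advancing time (a new reading comes with each control period).
- bot.camera(name): name is "scene" or "top" or "wrist"; returns the picture (400x640x3 uint8, blue, green, red); there is no depth.
- bot.camera_model(name): a dict with "fx", "fy", "cx", "cy" (pixels), "camera_from_world" (4x4, takes a point from world to camera coordinates). Camera axes: x right, y up, looking along -z (the intrinsics and any distortion apply to the point x, -y, -z); pixel columns grow to the right and rows downward; lengths in m; the calibration is good to about 2 mm. A picture is of the moment at which its call begins: read the wrist's pose just before it. camera_model takes no time and is no camera call; for the wrist camera it gives the pose at the moment of the call.
- bot.job_done(): hands the job in; it is judged then, once.
The state is a dict: "time": time; "q": joint angles; "qd": joint speeds; "joint_efforts": joint torques, N m; "ee_pos": TCP position; "tcp_rot": TCP orientation; "wrist_force": force on the tool from outside, world axes, zero at the start; "torque": the same for the moment, N m; "opening": finger opening in m; "grasp_force": force on a finger pad.
Only numpy, scipy, OpenCV 4.12 (cv2) and the standard library are available. Lean on these libraries where they do the work, as an engineer would, in place of code of your own. Each camera call takes 0.05 s, during which the arm holds its last target. There are 200 camera calls.

## Working session

There is one attempt and no reset: what is moved stays moved. The work goes in short steps, Python scripts to look and compute and a tool call to move; the robot and the scene stay as the last step left them, time stands still between calls to the robot, and variables do not carry over. Pictures are saved under pics/ and viewed, at most 10 in all, crops included, and the job is handed in when it is done.

Besides the shell and the picture viewer there is one more tool, called after "Call:" as name(argument=value, ...), one argument or row to a line, values as JSON. carry_out: Moves the arm, as the interface text tells. Its arguments: {"type":"object","properties":{"linear":{"type":"array","items":{"type":"array","items":{"type":"number"}}},"rotation":{"type":"array","items":{"type":"array","items":{"type":"number"}}},"grip":{"type":"array","items":{"type":"number"}},"grip_force":{"type":"number"}},"required":["linear","rotation","grip"]}

```bash
mkdir -p pics; python3 - <<'E'
from workcell import bot
import cv2,numpy as np
o=bot.get_obs();print(o['time'],o['ee_pos'],o['tcp_rot'],o['opening'])
for n in("scene","top"):
    cv2.imwrite(f"pics/{n}0.png",bot.camera(n));m=bot.camera_model(n);print(n,{k:np.round(v,4).tolist() if not isinstance(v,str) else v for k,v in m.items()})
E
```

```text
0.0 [0.1930453  0.51477621 0.24926689] [-1.79921301e+02  3.53987733e-05  1.59442858e+02] 0.08549749326393635
scene {'fx': 360.8741, 'fy': 360.8741, 'cx': 318.3571, 'cy': 196.1063, 'camera_from_world': [[-0.433, 0.9014, 0.0022, 0.1724], [-0.7353, -0.3546, 0.5775, 0.3364], [0.5213, 0.2485, 0.8164, -1.4313], [0.0, 0.0, 0.0, 1.0]]}
top {'fx': 425.1611, 'fy': 425.1611, 'cx': 320.0021, 'cy': 205.8678, 'camera_from_world': [[-0.02, -0.9998, -0.007, 0.0599], [0.989, -0.0209, 0.1464, -0.4509], [-0.1465, -0.004, 0.9892, -1.0616], [0.0, 0.0, 0.0, 1.0]]}
```

View pics/scene0.png

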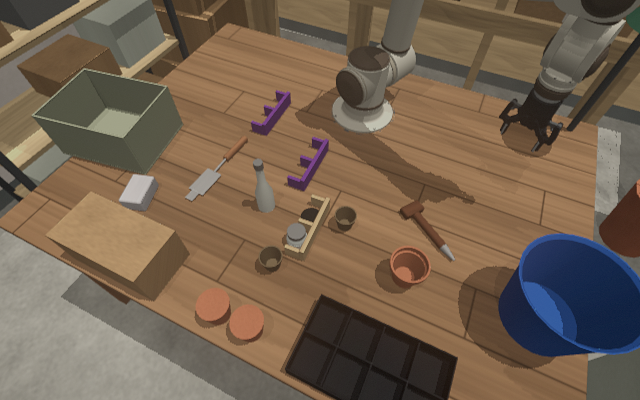

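View pics/top0.png

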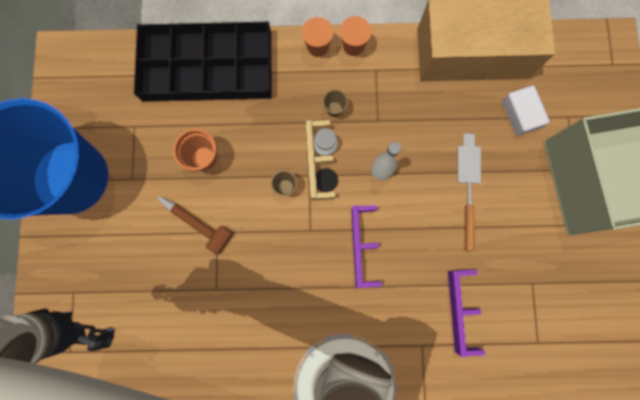

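The top view shows the pine dock at about (308-335, 120-198), with the jar in its far bay (325,140) and the dark coaster in its near bay (326,180). The bottle's foot is near (383,168). Three things are dock-shaped: pine at (318,160), purple at (365,245) and purple at (463,312). Only the pine one fits, because it holds the coaster and the jar. I'll confirm this in an enlarged crop and measure.

```bash
cat > h.py <<'E'
from workcell import bot
import cv2,numpy as np
def P(n,p,m=None):
    m=m or bot.camera_model(n);T=m['camera_from_world'];c=T[:3,:3]@np.asarray(p,float)+T[:3,3]
    return np.array([m['cx']+m['fx']*c[0]/-c[2],m['cy']-m['fy']*c[1]/-c[2]])
def ray(n,uv,m=None):
    m=m or bot.camera_model(n);T=m['camera_from_world'];R=T[:3,:3]
    d=R.T@np.array([(uv[0]-m['cx'])/m['fx'],-(uv[1]-m['cy'])/m['fy'],-1]);return -R.T@T[:3,3],d
def plane(n,uv,z,m=None):
    o,d=ray(n,uv,m);return o+d*(z-o[2])/d[2]
def tri(a,b):
    A=[];y=[]
    for o,d in(a,b):
        d=d/np.linalg.norm(d);M=np.eye(3)-np.outer(d,d);A.append(M);y.append(M@o)
    x=np.linalg.lstsq(np.vstack(A),np.hstack(y),rcond=None)[0];return x
E
python3 - <<'E'
from h import *
a=cv2.imread('pics/top0.png')[105:215,290:410];b=cv2.imread('pics/scene0.png')[145:275,235:365]
A=cv2.resize(a,None,fx=3.3,fy=3.3,interpolation=3);B=cv2.resize(b,(396,396),interpolation=3)
A=cv2.copyMakeBorder(A,0,396-A.shape[0],0,0,0) if A.shape[0]<396 else A
cv2.imwrite('pics/c0.png',np.hstack([A,B]))
def masks(n,im,box):
    hsv=cv2.cvtColor(im,cv2.COLOR_BGR2HSV);x0,y0,x1,y1=box
    w=hsv[y0:y1,x0:x1]
    for nm,m in(("dark",w[...,2]<45),("grey",(w[...,1]<70)&(w[...,2]>70))):
        k,l,s,c=cv2.connectedComponentsWithStats(m.astype(np.uint8))
        for i in range(1,k):
            if s[i,4]>40: print(n,nm,s[i]+[x0,y0,0,0,0],c[i]+[x0,y0])
masks('top',cv2.imread('pics/top0.png'),(290,105,410,215));masks('scene',cv2.imread('pics/scene0.png'),(235,145,365,275))
E
```

```text
top dark [317 171   7  19  88] [319.77272727 179.34090909]
top grey [313 128  25  28 540] [324.89444444 141.66296296]
top grey [371 142  30  38 655] [385.74656489 162.17862595]
scene grey [253 158  22  55 675] [262.97481481 189.25777778]
scene grey [286 223  21  26 396] [295.83585859 234.70707071]
```

View pics/c0.png

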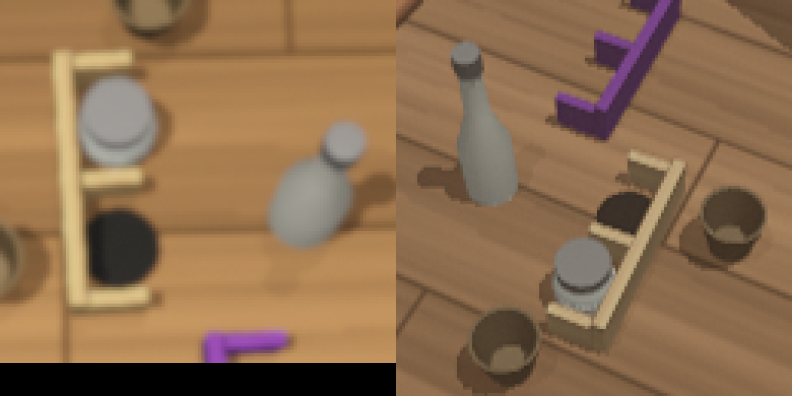

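The crop confirms it. In the top image the pine dock's near bay holds the coaster at about (327,180), its far bay holds the jar, and the bottle's cap is at about (395,147).

```bash
python3 - <<'E'
from h import *
np.set_printoptions(precision=4,suppress=True)
c=lambda x,y:(x/3.3+290-.35,y/3.3+105-.35); s=lambda x,y:((x-396)/3.046+235-.35,y/3.046+145-.35)
cap=tri(ray('top',c(346,138)),ray('scene',s(467,49)));print('cap',cap)
co=plane('top',c(122,248),.001);print('coaster',co, plane('scene',s(626,213),.001))
# board top (z=.056) corners
for q in((52,53),(75,53),(70,306),(90,306)): print('board',plane('top',c(*q),.056))
for q in((685,163),(601,326)): print('scene board outer/inner top',plane('scene',s(*q),.056))
print('board tri near-robot inner end',tri(ray('top',c(90,306)),ray('scene',s(672,160))))
# walls tips z=.046
for q in((132,58),(143,178),(150,296)): print('walltip',plane('top',c(*q),.046))
j=tri(ray('top',c(117,104)),ray('scene',s(583,257)));print('jar top',j)
# bottle foot checks
t=np.linspace(0,2*np.pi,72)
for x,y in((cap[0],cap[1]),):
  for n in('top','scene'):
    u=np.array([P(n,(x+.028*np.cos(a),y+.028*np.sin(a),z)) for a in t for z in(0,.075)])
    print(n,'pred body x',u.min(0),u.max(0))
hsv=lambda n:cv2.cvtColor(cv2.imread(f'pics/{n}0.png'),cv2.COLOR_BGR2HSV)
print('meas top left/bottom',c(269,205),c(303,248),'scene left/right/bottom',s(458,160),s(517,185),s(492,206))
for nm,q,z in(('pa',(152,5),.06),('pb',(-10,258),.06)): print(nm,plane('top',c(*q),z))
E
```

```text
cap [ 0.5511 -0.1134  0.2188]
coaster [0.5269 0.0316 0.001 ] [0.5233 0.0312 0.001 ]
board [0.6732 0.0839 0.056 ]
board [0.6728 0.0658 0.056 ]
board [0.4709 0.0732 0.056 ]
board [0.4705 0.0579 0.056 ]
scene board outer/inner top [0.4741 0.0748 0.056 ]
scene board outer/inner top [0.6745 0.0815 0.056 ]
board tri near-robot inner end [0.4716 0.0585 0.0482]
walltip [0.6712 0.0208 0.046 ]
walltip [0.5731 0.0145 0.046 ]
walltip [0.4791 0.0114 0.046 ]
jar top [0.6249 0.0355 0.0713]
top pred body x [369.9458 152.2348] [395.5255 180.1421]
scene pred body x [254.5627 184.0822] [275.143  212.1719]
meas top left/bottom (371.1651515151515, 166.77121212121213) (381.4681818181818, 179.80151515151516) scene left/right/bottom (255.00456336178596, 197.1779054497702) (274.3742284963887, 205.3853906762968) (266.1667432698621, 212.2796782665791)
pa [0.7094 0.0044 0.06  ]
pb [0.5089 0.1339 0.06  ]
```

Call:
carry_out(
  linear=[
    [0.27,-1,0],
    [0.27,-1,0],
    [0.27,-1,0],
    [0.27,-1,0],
    [0.27,-1,0],
    [0.27,-1,0],
    [0.27,-1,0],
    [0.27,-1,0],
    [0.27,-1,0],
    [0.27,-1,0],
    [0.27,-1,0],
    [0.27,-1,0],
  ],
  rotation=[
    [0,0,-0.65],
    [0,0,-0.65],
    [0,0,-0.65],
    [0,0,-0.65],
    [0,0,-0.65],
    [0,0,-0.65],
    [0,0,-0.65],
    [0,0,-0.65],
    [0,0,-0.65],
    [0,0,-0.65],
    [0,0,-0.65],
    [0,0,-0.65],
  ],
  grip=[0.05,0.05,0.05,0.05,0.05,0.05,0.05,0.05,0.05,0.05,0.05,0.05],
)

```text
time: 1.3
ee_pos: [0.2579, 0.2741, 0.2497]
tcp_rot: [-180.0, 0.0, 96.8]
wrist_force: [-0.7, 0.1, -0.1]
opening: 0.0405
grasp_force: 0.0
```

Call:
carry_out(
  linear=[
    [0.27,-1,0],
    [0.27,-1,0],
    [0.27,-1,0],
    [0.27,-1,0],
    [0.27,-1,0],
    [0.27,-1,0],
    [0.27,-1,0],
    [0.27,-1,0],
    [0.27,-1,0],
    [0.27,-1,0],
    [0.27,-1,0],
    [0.27,-1,0],
  ],
  rotation=[
    [0,0,0],
    [0,0,0],
    [0,0,0],
    [0,0,0],
    [0,0,0],
    [0,0,0],
    [0,0,0],
    [0,0,0],
    [0,0,0],
    [0,0,0],
    [0,0,0],
    [0,0,0],
  ],
  grip=[0.05,0.05,0.05,0.05,0.05,0.05,0.05,0.05,0.05,0.05,0.05,0.05],
)

```text
time: 2.5
ee_pos: [0.3227, 0.0341, 0.2498]
tcp_rot: [-180.0, -0.0, 97.0]
wrist_force: [-0.6, 0.5, 0.1]
opening: 0.0407
grasp_force: 0.0
```

Call:
carry_out(
  linear=[
    [0.27,-1,0],
    [0.27,-1,0],
    [0.27,-1,0],
    [0.27,-1,0],
    [0.27,-1,0],
    [0.27,-1,0],
    [0.27,-1,0],
    [0.27,-1,0],
    [0.27,-1,0],
    [0.27,-1,0],
    [0.27,-1,0],
    [0.27,-1,0],
  ],
  rotation=[
    [0,0,0],
    [0,0,0],
    [0,0,0],
    [0,0,0],
    [0,0,0],
    [0,0,0],
    [0,0,0],
    [0,0,0],
    [0,0,0],
    [0,0,0],
    [0,0,0],
    [0,0,0],
  ],
  grip=[0.05,0.05,0.05,0.05,0.05,0.05,0.05,0.05,0.05,0.05,0.05,0.05],
)

```text
time: 3.7
ee_pos: [0.3875, -0.2059, 0.2497]
tcp_rot: [-180.0, -0.0, 97.0]
wrist_force: [0.9, 0.6, 0.5]
opening: 0.0404
grasp_force: 0.0
```

Call:
carry_out(
  linear=[
    [0.87,-0.07,0],
    [0.87,-0.07,0],
    [0.87,-0.07,0],
    [0.87,-0.07,0],
    [0.87,-0.07,0],
    [0.87,-0.07,0],
    [0.87,-0.07,0],
    [0.87,-0.07,0],
    [0.87,-0.07,0],
    [0.87,-0.07,0],
    [0,0,0],
    [0,0,0],
  ],
  rotation=[
    [0.48,0.06,0],
    [0.48,0.06,0],
    [0.48,0.06,0],
    [0.48,0.06,0],
    [0.48,0.06,0],
    [0.48,0.06,0],
    [0.48,0.06,0],
    [0.48,0.06,0],
    [0.48,0.06,0],
    [0.48,0.06,0],
    [0,0,0],
    [0,0,0],
  ],
  grip=[0.05,0.05,0.05,0.05,0.05,0.05,0.05,0.05,0.05,0.05,0.05,0.05],
)

```text
time: 4.9
ee_pos: [0.5616, -0.2194, 0.2484]
tcp_rot: [-179.8, -38.7, 96.9]
wrist_force: [-0.3, -0.1, -0.5]
opening: 0.0404
grasp_force: 0.0
```

```bash
python3 - <<'E'
from h import *
o=bot.get_obs();print(o['ee_pos'],o['tcp_rot'],o['q'])
a=bot.camera('top');b=bot.camera('wrist')
cv2.imwrite('pics/p1.png',np.vstack([cv2.resize(a[60:260,240:520],(400,286)),cv2.resize(b,(400,250))]))
m=bot.camera_model('wrist')
for p in((.5515,-.115,0),(.5515,-.115,.215),(.525,.032,.001)):print(P('wrist',p,m)*[400/640,400/640]+[0,286])
E
```

```text
[ 0.56162903 -0.21935006  0.24837231] [-179.77580294  -38.73305535   96.91760762] [-33.42683066  36.96278557  42.75748409 123.40816855  28.31672673
  42.48186208]
[199.97825738 425.9659542 ]
[201.48483526 362.72218293]
[196.22867164 364.57665538]
```

View pics/p1.png

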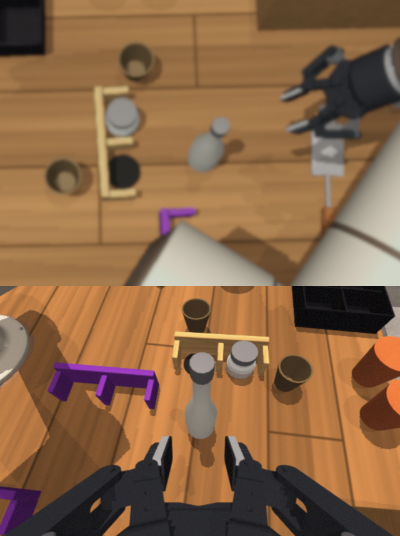

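The top view shows the gripper behind the bottle. In the wrist view the bottle stands centred between the fingers, foot at about (200,430), in line with the coaster bay at (192,363). My predicted foot was (200,426), so the measurements agree. Next I lower the gripper behind the bottle.

Call:
carry_out(
  linear=[
    [0,0.15,-0.9],
    [0,0.15,-0.9],
    [0,0.15,-0.9],
    [0,0.15,-0.9],
    [0,0.15,-0.9],
    [0,0.15,-0.9],
    [0,0.15,-0.9],
    [0,0.15,-0.9],
    [0,0.15,-0.9],
    [0,0.15,-0.9],
    [0,0,-0.8],
    [0,0,0],
  ],
  rotation=[
    [0,0,0],
    [0,0,0],
    [0,0,0],
    [0,0,0],
    [0,0,0],
    [0,0,0],
    [0,0,0],
    [0,0,0],
    [0,0,0],
    [0,0,0],
    [0,0,0],
    [0,0,0],
  ],
  grip=[0.05,0.05,0.05,0.05,0.05,0.05,0.05,0.05,0.05,0.05,0.05,0.05],
)

```text
time: 6.2
ee_pos: [0.5607, -0.1885, 0.0533]
tcp_rot: [-179.9, -38.7, 97.0]
wrist_force: [-0.3, 0.2, -0.1]
opening: 0.0404
grasp_force: 0.0
```

```bash
python3 - <<'E'
from h import *
o=bot.get_obs();print(o['ee_pos'],o['tcp_rot'],o['q'],o['wrist_force'])
a=bot.camera('scene');b=bot.camera('wrist')
cv2.imwrite('pics/p2.png',np.vstack([cv2.resize(a[120:290,160:380],(400,309)),cv2.resize(b,(400,250))]))
m=bot.camera_model('wrist')
for p in((.5515,-.115,0),(.525,.032,.001)):print(P('wrist',p,m)*[400/640,400/640]+[0,309])
E
```

```text
[ 0.56065774 -0.18854138  0.05330845] [-179.87279279  -38.70007676   97.00184961] [-31.31056221  34.52616348  17.67444936  99.66318626  29.28899337
  44.59684362] [-0.27395409  0.15282028 -0.05739454]
[197.68831815 419.18348206]
[191.74575217 320.64797067]
```

View pics/p2.png

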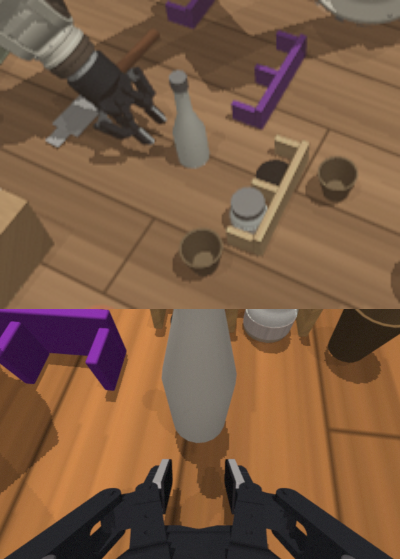

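The bottle is centred between the fingertips, with its foot at about (200,440) in the wrist view, and the trowel is clear below. Now I lower to push height and close in gently.

Call:
carry_out(
  linear=[
    [0,0,-0.65],
    [0,0,-0.65],
    [0,0,0],
    [-0.03,0.25,0],
    [-0.03,0.25,0],
    [-0.03,0.25,0],
    [-0.03,0.25,0],
    [-0.03,0.25,0],
    [-0.02,0.15,0],
    [-0.02,0.15,0],
    [-0.02,0.15,0],
    [0,0,0],
  ],
  rotation=[
    [0,0,0],
    [0,0,0],
    [0,0,0],
    [0,0,0],
    [0,0,0],
    [0,0,0],
    [0,0,0],
    [0,0,0],
    [0,0,0],
    [0,0,0],
    [0,0,0],
    [0,0,0],
  ],
  grip=[0.05,0.05,0.05,0.05,0.05,0.05,0.05,0.05,0.05,0.05,0.05,0.05],
)

```text
time: 7.5
ee_pos: [0.5573, -0.1547, 0.028]
tcp_rot: [-179.9, -38.7, 97.0]
wrist_force: [-0.6, 0.8, -0.3]
opening: 0.0405
grasp_force: 0.0
```

```bash
python3 - <<'E'
from h import *
o=bot.get_obs();print(o['ee_pos'],o['tcp_rot'],o['wrist_force'])
a=bot.camera('scene');b=bot.camera('wrist')
cv2.imwrite('pics/p3.png',np.vstack([cv2.resize(a[140:270,200:368],(400,309)),cv2.resize(b,(400,250))]))
E
```

```text
[ 0.55729423 -0.15471075  0.02804822] [-179.9347446   -38.70117303   97.03239137] [-0.56134202  0.84785072 -0.31413656]
```

View pics/p3.png

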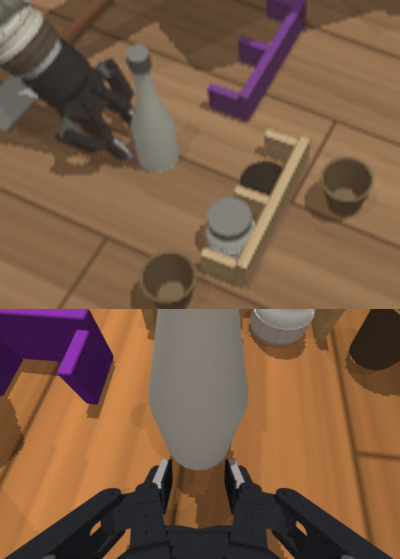

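Call:
carry_out(
  linear=[
    [-0.02,0.1,0],
    [-0.04,0.15,0],
    [-0.06,0.2,0],
    [-0.07,0.25,0],
    [-0.08,0.25,0],
    [-0.08,0.25,0],
    [-0.08,0.25,0],
    [-0.08,0.25,0],
    [-0.08,0.25,0],
    [-0.08,0.25,0],
    [-0.06,0.2,0],
    [-0.02,0.1,0],
  ],
  rotation=[
    [0,0,0],
    [0,0,0],
    [0,0,0],
    [0,0,0],
    [0,0,0],
    [0,0,0],
    [0,0,0],
    [0,0,0],
    [0,0,0],
    [0,0,0],
    [0,0,0],
    [0,0,0],
  ],
  grip=[0.05,0.05,0.05,0.05,0.05,0.05,0.05,0.05,0.05,0.05,0.05,0.05],
)

```text
time: 8.8
ee_pos: [0.5422, -0.1046, 0.028]
tcp_rot: [-179.9, -38.7, 97.0]
wrist_force: [-0.3, -1.2, -0.5]
opening: 0.0407
grasp_force: 0.9
```

```bash
python3 - <<'E'
from h import *
o=bot.get_obs();print(o['ee_pos'],o['tcp_rot'],o['wrist_force'])
a=bot.camera('top');s=bot.camera('scene');b=bot.camera('wrist')
cv2.imwrite('pics/p4.png',np.vstack([np.hstack([cv2.resize(s[140:270,200:368],(400,309)),cv2.resize(a[110:210,290:420],(400,309))]),np.hstack([cv2.resize(b,(400,250)),np.zeros((250,400,3),np.uint8)])]))
m=bot.camera_model('wrist')
for p in((.525,.032,.001),):print(P('wrist',p,m)*.625+[0,309])
E
```

```text
[ 0.54216063 -0.10458589  0.02802301] [-179.9292026   -38.7008702    97.03092643] [-0.25997893 -1.20217003 -0.50338894]
[198.13055168 354.80578465]
```

View pics/p4.png

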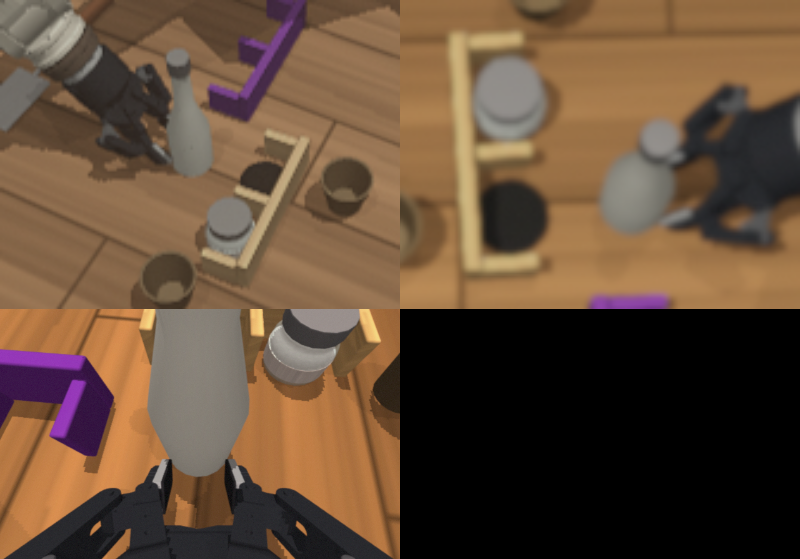

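The bottle stands upright in the finger cradle. I triangulate its cap, at about (374,155) in the top view and (274,163) in the scene view.

```bash
python3 - <<'E'
from h import *
cap=tri(ray('top',(373.9,154.3)),ray('scene',(274.0,162.6)));print(cap)
x,y=cap[:2];t=np.linspace(0,6.28,60)
u=np.array([P('top',(x+.028*np.cos(a),y+.028*np.sin(a),z)) for a in t for z in(0,.075)]);print(u.min(0),u.max(0),'meas left/bottom',600*.325-130+290,235*.3236+110)
E
```

```text
[ 0.53588259 -0.06972262  0.21651252]
[353.89057441 158.47622837] [378.38722596 186.06901036] meas left/bottom 355.0 186.046
```

Call:
carry_out(
  linear=[
    [-0.02,0.1,0],
    [-0.04,0.2,0],
    [-0.05,0.25,0],
    [-0.05,0.25,0],
    [-0.05,0.25,0],
    [-0.05,0.25,0],
    [-0.05,0.25,0],
    [-0.04,0.25,0],
    [-0.03,0.25,0],
    [-0.02,0.25,0],
    [-0.02,0.25,0],
    [-0.01,0.15,0],
  ],
  rotation=[
    [0,0,0],
    [0,0,0],
    [0,0,0],
    [0,0,0],
    [0,0,0],
    [0,0,0],
    [0,0,0],
    [0,0,0],
    [0,0,0],
    [0,0,0],
    [0,0,0],
    [0,0,0],
  ],
  grip=[0.05,0.05,0.05,0.05,0.05,0.05,0.05,0.05,0.05,0.05,0.05,0.05],
)

```text
time: 10.15
ee_pos: [0.5336, -0.0505, 0.028]
tcp_rot: [-179.9, -38.7, 97.0]
wrist_force: [0.1, -2.3, 0.9]
opening: 0.041
grasp_force: 1.1
```

```bash
python3 - <<'E'
from h import *
o=bot.get_obs();print(o['ee_pos'],o['tcp_rot'],o['wrist_force'])
a=bot.camera('top');s=bot.camera('scene');b=bot.camera('wrist')
cv2.imwrite('pics/p5.png',np.vstack([np.hstack([cv2.resize(s[140:270,200:368],(400,309)),cv2.resize(a[110:210,290:420],(400,309))]),np.hstack([cv2.resize(b,(400,250)),np.zeros((250,400,3),np.uint8)])]))
E
```

```text
[ 0.53364384 -0.05051763  0.02796618] [-179.92706927  -38.7015879    97.03004104] [ 0.10061509 -2.26884419  0.882735  ]
```

View pics/p5.png

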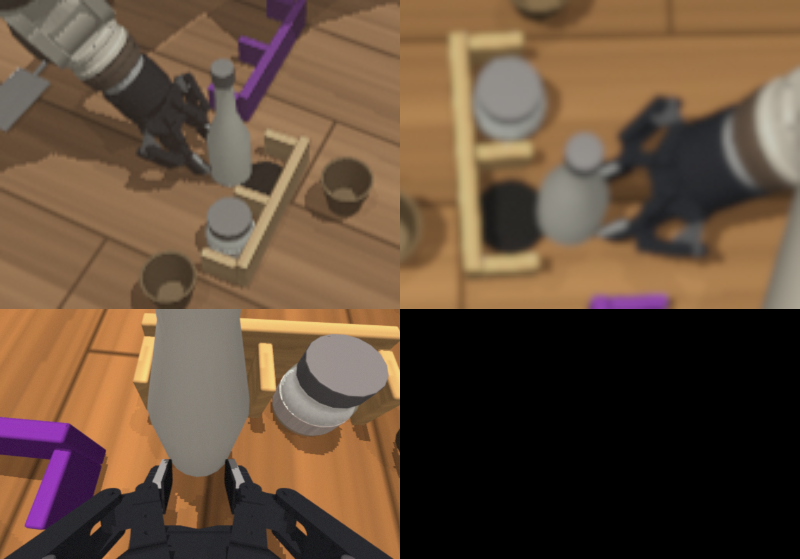

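The bottle is entering the bay mouth, upright and centred. I push on the remaining 48 mm or so, slowing at the end.

Call:
carry_out(
  linear=[
    [-0.01,0.1,0],
    [-0.01,0.2,0],
    [-0.01,0.2,0],
    [-0.01,0.2,0],
    [-0.01,0.2,0],
    [-0.01,0.2,0],
    [-0.01,0.2,0],
    [-0.01,0.2,0],
    [-0.01,0.2,0],
    [-0.01,0.2,0],
    [0,0.15,0],
    [0,0.1,0],
  ],
  rotation=[
    [0,0,0],
    [0,0,0],
    [0,0,0],
    [0,0,0],
    [0,0,0],
    [0,0,0],
    [0,0,0],
    [0,0,0],
    [0,0,0],
    [0,0,0],
    [0,0,0],
    [0,0,0],
  ],
  grip=[0.05,0.05,0.05,0.05,0.05,0.05,0.05,0.05,0.05,0.05,0.05,0.05],
)

```text
time: 11.5
ee_pos: [0.5317, -0.0077, 0.028]
tcp_rot: [-179.9, -38.7, 97.0]
wrist_force: [-1.0, -2.3, 0.5]
opening: 0.0405
grasp_force: 1.0
```

Call:
carry_out(
  linear=[
    [0,0.1,0],
    [0,0.05,0],
    [0,0.05,0],
  ],
  rotation=[
    [0,0,0],
    [0,0,0],
    [0,0,0],
  ],
  grip=[0.05,0.05,0.05],
)

```text
time: 11.8
ee_pos: [0.5317, -0.004, 0.028]
tcp_rot: [-179.9, -38.7, 97.0]
wrist_force: [0.0, -1.6, 0.8]
opening: 0.0402
grasp_force: 1.0
```

Contact with the board is expected at a TCP y of about -0.002, so I creep on until the force rises.

Call:
carry_out(
  linear=[
    [0,0.05,0],
    [0,0.05,0],
    [0,0,0],
  ],
  rotation=[
    [0,0,0],
    [0,0,0],
    [0,0,0],
  ],
  grip=[0.05,0.05,0.05],
)

```text
time: 12.1
ee_pos: [0.5317, -0.0019, 0.028]
tcp_rot: [-179.9, -38.7, 97.0]
wrist_force: [0.7, -1.2, 0.5]
opening: 0.0406
grasp_force: 0.8
```

Call:
carry_out(
  linear=[
    [0,0.05,0],
    [0,0.05,0],
    [0,0,0],
  ],
  rotation=[
    [0,0,0],
    [0,0,0],
    [0,0,0],
  ],
  grip=[0.05,0.05,0.05],
)

```text
time: 12.4
ee_pos: [0.5317, 0.0001, 0.028]
tcp_rot: [-179.9, -38.7, 97.0]
wrist_force: [0.4, -2.8, -1.0]
opening: 0.0409
grasp_force: 0.8
```

Call:
carry_out(
  linear=[
    [0,0.05,0],
    [0,0.05,0],
    [0,0,0],
  ],
  rotation=[
    [0,0,0],
    [0,0,0],
    [0,0,0],
  ],
  grip=[0.05,0.05,0.05],
)

```text
time: 12.7
ee_pos: [0.5319, 0.0011, 0.028]
tcp_rot: [-180.0, -38.6, 97.0]
wrist_force: [-0.6, -9.2, 1.2]
opening: 0.0406
grasp_force: 4.2
```

```bash
python3 - <<'E'
from h import *
o=bot.get_obs();print(o['ee_pos'],o['tcp_rot'],o['wrist_force'])
a=bot.camera('top');s=bot.camera('scene');b=bot.camera('wrist')
cv2.imwrite('pics/p6.png',np.vstack([np.hstack([cv2.resize(s[140:270,200:368],(400,309)),cv2.resize(a[110:210,290:420],(400,309))]),np.hstack([cv2.resize(b,(400,250)),np.zeros((250,400,3),np.uint8)])]))
E
```

```text
[0.53189331 0.00109779 0.02797666] [-179.952115    -38.57762075   97.02168862] [-0.55794561 -9.23774388  1.22313285]
```

View pics/p6.png

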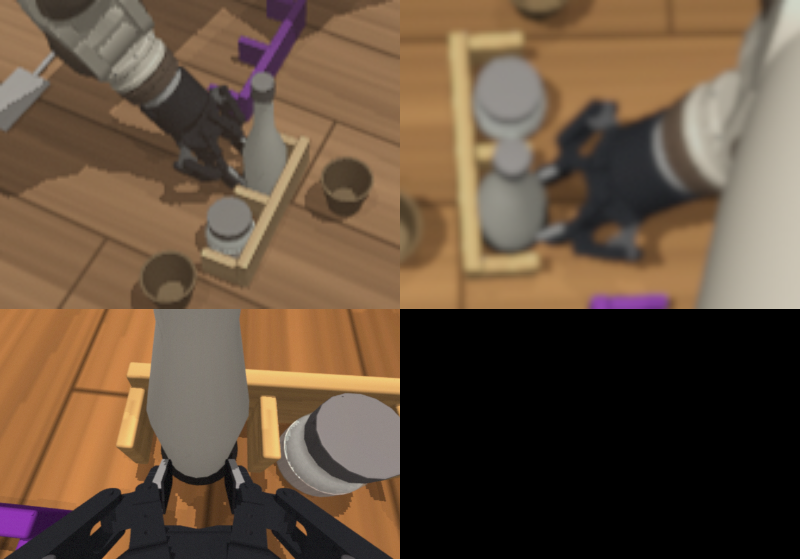

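The force has risen to 9 N and the bottle sits against the board, centred in the bay over the coaster. I back straight away and check.

Call:
carry_out(
  linear=[
    [0.01,-0.1,0],
    [0.02,-0.2,0],
    [0.05,-0.4,0],
    [0.06,-0.5,0],
    [0.06,-0.5,0],
    [0.06,-0.5,0],
    [0.06,-0.5,0],
    [0.06,-0.5,0],
    [0,0,0],
    [0,0,0],
  ],
  rotation=[
    [0,0,0],
    [0,0,0],
    [0,0,0],
    [0,0,0],
    [0,0,0],
    [0,0,0],
    [0,0,0],
    [0,0,0],
    [0,0,0],
    [0,0,0],
  ],
  grip=[0.05,0.05,0.05,0.05,0.05,0.05,0.05,0.05,0.05,0.05],
)

```text
time: 13.85
ee_pos: [0.5394, -0.0623, 0.0279]
tcp_rot: [-179.9, -38.7, 97.0]
wrist_force: [0.1, 0.5, -0.3]
opening: 0.0406
grasp_force: 0.0
```

```bash
python3 - <<'E'
from h import *
a=bot.camera('top');s=bot.camera('scene')
cv2.imwrite('pics/p7.png',np.hstack([cv2.resize(s[140:270,200:368],(400,309)),cv2.resize(a[110:210,290:420],(400,309))]))
E
```

```text
(no output)
```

View pics/p7.png

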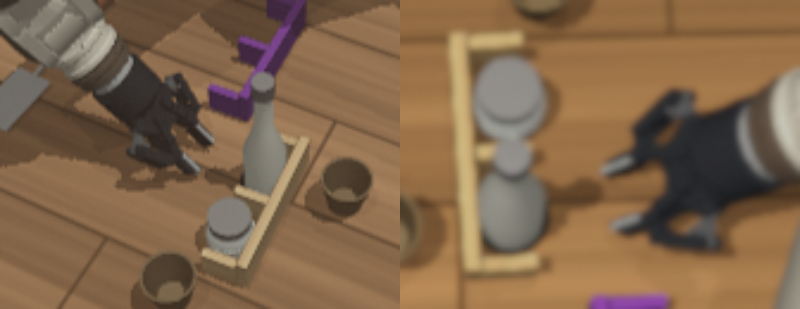

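The bottle stands upright against the board at (512,205) in the right panel. The jar and the pots are where they began, and the fingers are clear.

```bash
python3 -c "
from workcell import bot
print(bot.job_done())"
```

```text
the job is handed in; nothing more can be done
None
```

I pushed the bottle upright into the empty bay of the pine dock until it pressed against the back board, and the last pictures show nothing else moved; the job is handed in, though the interface returned no verdict.

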